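Lay the candles down in their gift case and shut it

ROBOT

A 6-joint arm with a two-finger parallel gripper is mounted at the origin on a cart in front of the work surface, level with it; the furniture and walls round the work are solid. World frame = base frame: x ahead of the robot, y to its left, z up, the work surface at z = 0. Lengths are in m, angles in rad, forces in N, time in s.
With the tool pointing down it reaches from about 0.375 to 0.975 m from the base axis. Payload 3.8 kg.
Tool frame: the origin (TCP) lies at the very end of the fingers, on their centre line; the grasp point (between the pads) lies 19 mm behind it; z points along the fingers, y is the line along which they close (so a half turn about z gives the same grasp; the last joint's range is limited). The gripper opens to 85 mm and grips with 20 to 120 N. Pads are 22 mm wide; open, the fingers measure 114 mm over their backs; the gripper's body (76 mm by 85 mm) begins 54 mm behind the grasp point. The pads swing forward as they close: fully open they stand 13 mm farther back than shut.
Start: joints at [1.27, 0.264, 1.604, -0, 1.274, -0.037], TCP at [0.176, 0.652, 0.231] pointing down, gripper open.
Joint ranges: [-2.63, 2.63], [-0.94, 2.18], [0.31, 2.57], [-1.31, 4.45], [0, 2.66], [-2.55, 2.55]. Speed limits (rad/s): [2.57, 2.57, 3.14, 3.14, 3.14, 3.14].

INTERFACE

Orientations are given as a rotation vector (axis times angle).
In Python, from workcell import monitor, viewer, job gives the robot as it stands. The module is installed in compiled form; this text tells all that it offers.
- The arm moves only by the tool step_arm, never from a script. Its argument "series" is one flat list of numbers, 4 for each row, row after row: the shift along the tool's x, y, z in m, then the turn about the tool's z in rad. A call has 1 to 8 rows; each row is the pose to reach, as a shift and turn from the pose commanded when the call began, along the tool's axes at that moment; what a row does not reach only later rows make up. A row lasts 1/8 s, in which the tool goes at most 62.5 mm and 10.7 degrees, less where a joint would pass 70% of its speed; a pose out of reach is approached as far as the arm can. A call with a gripper value outside its range is refused whole. "gripper" is the opening, from 0 (shut) to 1 (fully open), set as the call begins (left out, the last holds). The fingers move at their own pace and stop on an object; "newtons" is the grip in N (left out, the last holds). Time passes only in rows, so rows that repeat a pose let the fingers close. It gives the time, the measured TCP pose, the force, the opening and the grip force at its end, in the units of the state.
- monitor.read_state(): the state, without advancing time (a new reading comes with each control period).
- viewer.read_camera(name): name is "side" or "top"; returns a dict with "image" (420x560x3 uint8, red, green, blue), "intrinsics" (3x3 intrinsics, pixels), "distortion" ([k1, k2, p1, p2, k3] as OpenCV has them; the pictures are not rectified), "T" (4x4, takes a point from camera to world coordinates). Camera axes: x right, y up, looking along -z (the intrinsics and any distortion apply to the point x, -y, -z); pixel columns grow to the right and rows downward; lengths in m; the calibration is good to about 2 mm. A picture is of the moment at which its call begins. There is no depth.
- job.finish_job(): hands the job in; it is judged then, once.
Trained networks look in a picture, given as the dict that the camera call returned (one of the last four; its "shot" number tells which), for a name from the list of things; names that differ only in an ending like _2 or _b are one class to them, and where a whole thing is asked for, a point or a joint stands for the part that bears it (a point fixed in the world has none). Each returns a list of dicts, best first, with "score" (0 to 1); they miss things now and then, are a little off and sometimes report something else, mostly with a low value. They report only what shows in the picture. A call takes as long as a camera call. They do not tell look-alikes from the thing itself.
- viewer.boxes_of(picture, label): "extent" ([centre column, centre row, width, height] in pixels, round what is visible of it).
- viewer.spot_point(picture, label): "point" ([column, row] in pixels: a listed point, or the origin of a listed thing).
The state is a dict: "time": time; "q": joint angles; "joint_vel": joint speeds; "joint_torque": joint torques, N m; "tool_pos": TCP position; "tcp_rot": TCP orientation; "wrist_force": force on the tool from outside, world axes, zero at the start; "torque": the same for the moment, N m; "width": opening from 0.0 (shut) to 1.0 (fully open); "grip_force": force on a finger pad.
Only numpy, scipy, OpenCV 4.12 (cv2) and the standard library are available. Lean on these libraries where they do the work, as an engineer would, in place of code of your own. Each camera call takes 0.05 s, during which the arm holds its last target. There are 200 camera calls.

TASK

The two pillar candles were left standing on end in the open wooden gift case, so its lid cannot shut. Tip each candle over by pushing it near its top, towards the empty end of its own lane, so that it lies flat in the case, without lifting it out; then close the lid fully over them. Leave the other things on the table where they stand.

Things in the scene. Friction and masses are not known exactly. Their poses are not given: they have to be found in the camera images.
- gift_case: Open light-wood gift case, fixed to the table. Outside 132 (its x) x 209 (its y), rim 40 high, walls 7, floor 6 thick. Origin: centre of its underside; z up, +x from the front to the hinged side, y lengthwise. A divider at x = 0 (6 thick, top z = 30) parts it into 2 lanes along y, 56 wide, 195 long inside, centred at x = -31 and +31. Grippy felt floor.
- case_hinge (a point): Middle of the lid's hinge line: the back top edge of the case, at case (+66, 0, 40) mm. The hinge line runs along the case's y. Axes as the case's.
- case_lid (a joint): Lid angle, rad: 0 shut, grows as it opens; starts at 1.85 to 2.02, leaning back past upright; stop at 2.1. Stiff friction hinge: stays where left, takes 1 to 4 N at its edge. The lid is hollow: 132 from hinge line to front edge, 209 long, 29 thick (7 board, 22 rim that meets the case's rim). Shut, the case is 69 high.
- lid_edge (a point): Middle of the lid's front edge on its outer face: 132 mm from the hinge line along the lid and 29 mm out from it along the outer face's normal. Shut, it lies at case (-66, 0, 69) mm.
- tall_candle: Taller pillar candle, cream wax: 49 in diameter, 100 high (wick to 109, no resistance), about 0.16 kg. Origin: centre of its foot; z up its axis. It stands on the case floor (foot 6 above the table) near one end of a lane (3 to 22 mm from the end wall); the short candle stands likewise in the other lane, at the other end. Which is where varies.
- short_candle: Shorter pillar candle, olive-green wax: 49 in diameter, 70 high (wick to 79, no resistance), about 0.16 kg. Origin: centre of its foot; z up its axis. It stands on the case floor (foot 6 above the table) in the other lane, 3 to 22 mm from the wall of the end that the tall candle is not at.
- votive: Bystander: a clear glass votive holder, 64 wide, 71 high (mm), standing loose on the table. Origin: centre of its underside, z up.
- spool: Bystander: a flat wooden ribbon spool with a green ribbon end, 81 x 84, 26 high (mm), standing loose on the table. Origin: centre of its underside, z up.
- tags: Bystander: a bundle of brown card tags, 98 x 45, 17 high (mm), standing loose on the table. Origin: centre of its underside, z up.
Things that resemble listed ones, but are neither listed nor needed, are in the scene too. What is shaped like the tall_candle but pink is not meant.

How it is judged:
On the way:
1. both candles lie on their sides inside the case while the lid still stands open (angle between tall_candle's own z axis and vertical between 1.45 and 1.69 rad and x of tall_candle in the frame of gift_case between -0.059 and 0.059 m and y of tall_candle in the frame of gift_case between -0.1 and 0.1 m and z of tall_candle in the frame of gift_case between 0.02 and 0.042 m and angle between short_candle's own z axis and vertical between 1.45 and 1.69 rad and x of short_candle in the frame of gift_case between -0.059 and 0.059 m and y of short_candle in the frame of gift_case between -0.1 and 0.1 m and z of short_candle in the frame of gift_case between 0.02 and 0.042 m and value of joint case_lid above 0.9 rad), for 0.2 s.
At the end, for the whole second after the job is handed in: Both candles lie on their sides on the case floor (axis within about 7 degrees of level, foot centre inside the case walls and 20 to 42 mm above the table), at rest, and the lid is shut to within 0.05 rad (angle between tall_candle's own z axis and vertical between 1.45 and 1.69 rad and x of tall_candle in the frame of gift_case between -0.059 and 0.059 m and y of tall_candle in the frame of gift_case between -0.1 and 0.1 m and z of tall_candle in the frame of gift_case between 0.02 and 0.042 m and angle between short_candle's own z axis and vertical between 1.45 and 1.69 rad and x of short_candle in the frame of gift_case between -0.059 and 0.059 m and y of short_candle in the frame of gift_case between -0.1 and 0.1 m and z of short_candle in the frame of gift_case between 0.02 and 0.042 m and value of joint case_lid below 0.05 rad and linear speed of each of tall_candle, short_candle below 0.02 m/s); the robot touches nothing.
It fails at once if the votive is shoved more than 30 mm or tipped over (distance of votive from where it was at the start of the episode above 0.03 m or angle between votive's own z axis and vertical above 0.5 rad).
It fails at once if the spool is shoved more than 30 mm or tipped over (distance of spool from where it was at the start of the episode above 0.03 m or angle between spool's own z axis and vertical above 0.5 rad).
It fails at once if the tags is shoved more than 30 mm or tipped over (distance of tags from where it was at the start of the episode above 0.03 m or angle between tags's own z axis and vertical above 0.5 rad).
It fails at once if a candle is lifted clear out of the case (height (world z) of any of tall_candle, short_candle above 0.1 m).
It also fails if it takes over 58 s, if anything falls off the work surface, if the arm or the gripper's body presses on something with over 40 N, if the wrist force passes 120 N, or if a joint passes its speed limit or range.

## Working session

There is one attempt and no reset: what is moved stays moved. The work goes in short steps, Python scripts to look and compute and a tool call to move; the robot and the scene stay as the last step left them, time stands still between calls to the robot, and variables do not carry over. Pictures are saved under pics/ and viewed, at most 10 in all, crops included, and the job is handed in when it is done.

Besides the shell and the picture viewer there is one more tool, called by a JSON object that holds its "op" and its "data". step_arm: Moves the arm, as the interface text tells. Its arguments: {"type":"object","properties":{"series":{"type":"array"},"gripper":{"type":"number"},"newtons":{"type":"number"}},"required":["series"]}

```bash
mkdir -p pics; cat > h.py <<'E'
import numpy as np, cv2
from workcell import monitor, viewer, job
def ray(p,uv):
    K=np.array(p["intrinsics"]);d=np.array(p["distortion"]);T=np.array(p["T"])
    n=cv2.undistortPoints(np.array([[uv]],float),K,d)[0,0]
    return T[:3,3], T[:3,:3]@np.array([n[0],-n[1],-1.])
def at_z(p,uv,z):
    o,r=ray(p,uv); return o+r*(z-o[2])/r[2]
def tri(p1,a,p2,b):
    o1,r1=ray(p1,a);o2,r2=ray(p2,b)
    s=np.linalg.lstsq(np.c_[r1,-r2],o2-o1,rcond=None)[0]
    A=o1+s[0]*r1;B=o2+s[1]*r2
    return (A+B)/2,np.linalg.norm(A-B)
def proj(p,X):
    T=np.array(p["T"]);c=T[:3,:3].T@(np.array(X)-T[:3,3])
    return cv2.projectPoints(np.array([[c[0],-c[1],-c[2]]]),np.zeros(3),np.zeros(3),np.array(p["intrinsics"]),np.array(p["distortion"]))[0][0,0]
def save(p,n): cv2.imwrite("pics/"+n,p["image"][:,:,::-1])
E
python3 - <<'E'
from h import *
np.set_printoptions(precision=3,suppress=True)
s=viewer.read_camera("side");t=viewer.read_camera("top")
save(s,"s0.png");save(t,"t0.png")
print(monitor.read_state()["tool_pos"],monitor.read_state()["tcp_rot"])
for n in "gift_case case_hinge lid_edge tall_candle short_candle votive spool tags".split():
    for nm,p in(("s",s),("t",t)):
        for r in viewer.spot_point(p,n)[:3]: print(n,nm,np.round(r["point"],1),round(r["score"],2),at_z(p,r["point"],{"gift_case":0,"case_hinge":.04,"tall_candle":.006,"short_candle":.006}.get(n,0)))
        for r in viewer.boxes_of(p,n)[:3]: print("   box",n,nm,np.round(r["extent"],0),round(r["score"],2))
E
```

```text
[0.176 0.651 0.23 ] [-0.413 -3.114  0.003]
gift_case s [275.2 195.4] 0.94 [0.478 0.321 0.   ]
   box gift_case s [292. 183. 113.  96.] 0.65
gift_case t [239.  218.4] 0.63 [0.487 0.325 0.   ]
   box gift_case t [252. 196. 140. 148.] 0.87
case_hinge s [305.1 191.3] 0.95 [0.546 0.281 0.04 ]
   box case_hinge s [293. 184. 111. 100.] 0.6
case_hinge t [256.4 194.5] 0.79 [0.532 0.285 0.04 ]
   box case_hinge t [250. 195. 136. 147.] 0.68
lid_edge s [337.6 162.7] 0.75 [0.676 0.404 0.   ]
   box lid_edge s [320. 180.  63.  98.] 0.73
lid_edge t [276.4 145.5] 0.58 [0.651 0.242 0.   ]
   box lid_edge t [269. 166. 106.  93.] 0.74
tall_candle s [257.3 208.4] 0.93 [0.424 0.283 0.006]
tall_candle s [223.6 273.5] 0.67 [0.318 0.114 0.006]
   box tall_candle s [222. 260.  30.  47.] 0.84
   box tall_candle s [256. 195.  22.  37.] 0.65
   box tall_candle s [326. 145.  23.  31.] 0.57
tall_candle t [259.  244.7] 0.97 [0.428 0.282 0.006]
tall_candle t [330.1 296. ] 0.84 [0.317 0.132 0.006]
   box tall_candle t [255. 242.  27.  30.] 0.91
   box tall_candle t [335. 298.  29.  26.] 0.84
short_candle s [295.7 181.1] 0.83 [0.541 0.354 0.006]
   box short_candle s [298. 170.  17.  32.] 0.97
short_candle t [223.1 193.2] 0.81 [0.542 0.36  0.006]
   box short_candle t [220. 189.  28.  29.] 0.88
votive s [324.  155.4] 0.86 [0.647 0.442 0.   ]
   box votive s [326. 144.  21.  33.] 0.88
votive t [186.1 147. ] 0.74 [0.65  0.444 0.   ]
   box votive t [183. 138.  28.  35.] 0.57
spool s [381.7 282.2] 0.74 [0.648 0.018 0.   ]
   box spool s [384. 281.  48.  32.] 0.64
spool t [374.3 142.9] 0.9 [0.653 0.022 0.   ]
   box spool t [378. 142.  38.  36.] 0.71
tags s [280.6 289.8] 0.75 [0.43 0.05 0.  ]
tags s [257.3 210.3] 0.69 [0.424 0.282 0.   ]
   box tags s [288. 291.  37.  22.] 0.8
tags t [365.1 244.8] 0.96 [0.425 0.053 0.   ]
   box tags t [367. 238.  25.  35.] 0.71
```

View pics/s0.png

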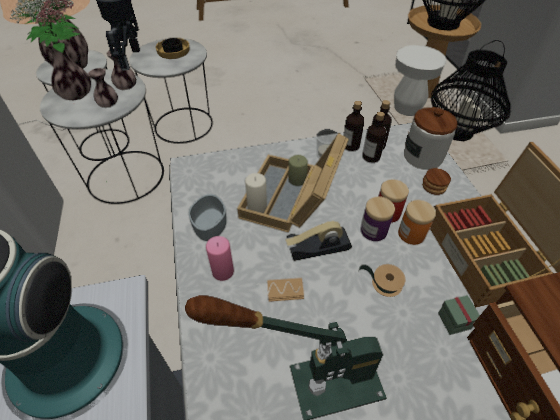

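View pics/t0.png

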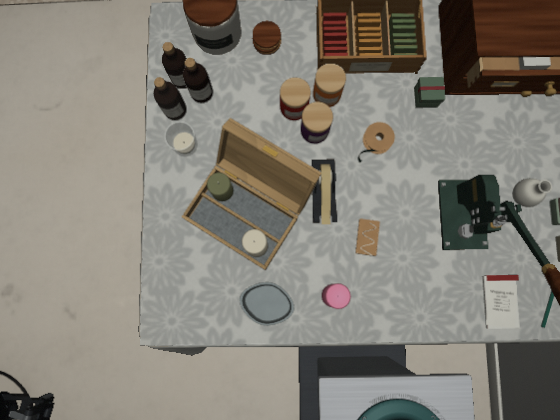

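The side picture shows the case with the cream candle at (256,195) and the olive one at (298,170), with the lid leaning back to the right. In the top picture the cream candle is at (255,242) and the olive one at (220,188). The case's front rim runs from (184,216) to (266,267). The pink look-alike is at (336,296), well clear of the case.

```bash
cat >> h.py <<'E'
from scipy.spatial.transform import Rotation as R
C=np.array([.482,.323]);YAW=np.arctan2(-.574,.819)
def c2w(x,y): 
    c,s=np.cos(YAW),np.sin(YAW); return C+np.array([c*x-s*y,s*x+c*y])
def w2c(p):
    c,s=np.cos(YAW),np.sin(YAW); d=np.array(p)[:2]-C; return np.array([c*d[0]+s*d[1],-s*d[0]+c*d[1]])
def go(x,y,z):
    s=monitor.read_state(); M=R.from_rotvec(s["tcp_rot"]).as_matrix()
    print("t",s["time"],"case now",w2c(s["tool_pos"]),s["tool_pos"][2],"shift",M.T@(np.r_[c2w(x,y),z]-s["tool_pos"]),
     "turn",(np.arctan2(M[1,1],M[0,1])-YAW-np.pi/2),"F",s["wrist_force"])
E
python3 - <<'E'
import h
from h import *
np.set_printoptions(precision=4,suppress=True)
import time
t=viewer.read_camera("top")
a=at_z(t,(184,216),.04);b=at_z(t,(266,267),.04);print(a,b,np.linalg.norm(a-b))
d=(a-b)[:2]; y=np.arctan2(d[1],d[0])-np.pi/2; print("yaw",y,h.YAW)
m=(a+b)[:2]/2; print("centre", m+.066*np.array([np.cos(y),np.sin(y)]))
for P in((.427,.283),(.541,.357),(.539,.283)): print(w2c(P))
go(.031,.118,.2)
E
```

```text
[0.4878 0.4378 0.04  ] [0.3787 0.2663 0.04  ] 0.20322198976306063
yaw -0.5667133896331746 -0.611299358821781
centre [0.4889 0.3166]
[-0.0221 -0.0643]
[0.0288 0.0617]
[ 0.0696 -0.    ]
t 1.75 case now [-0.4392  0.0935] 0.23125569833393328 shift [-0.4504 -0.1371  0.0313] turn 0.3475476127439534 F [1.1744 0.2668 0.0176]
```

```bash
sed -i 's/^C=.*/C=np.array([.4855,.3205]);YAW=-.58/' h.py; python3 -c "
from h import *
np.set_printoptions(precision=4,suppress=True)
go(.029,.12,.2)
for P in((.427,.283),(.541,.357),(.65,.444)): print(w2c(P))"
```

```text
t 1.75 case now [-0.4404  0.1074] 0.23125569833393328 shift [-0.45   -0.134   0.0313] turn 0.3162482539221725 F [1.1744 0.2668 0.0176]
[-0.0284 -0.0634]
[0.0264 0.0609]
[0.0699 0.1935]
```

{"op": "step_arm", "data": {"series": [-0.06,-0.018,0,0.1,-0.12,-0.036,0,0.2,-0.18,-0.054,0,0.3,-0.24,-0.071,0,0.316,-0.3,-0.089,0,0.316,-0.36,-0.107,0.01,0.316,-0.42,-0.125,0.02,0.316,-0.45,-0.134,0.03,0.316], "gripper": 0}}

```text
time: 2.75
tool_pos: [0.5783, 0.4027, 0.2011]
tcp_rot: [0.902, 3.008, 0.0]
wrist_force: [-0.6, -0.3, 0.1]
width: -0.0
grip_force: 0.0
```

```bash
python3 -c "
from h import *
np.set_printoptions(precision=4,suppress=True)
go(.029,.12,.064)"
```

```text
t 2.75 case now [0.0325 0.1196] 0.20111900739580563 shift [0.0036 0.0003 0.1371] turn -0.0023079069605034253 F [-0.5539 -0.2664  0.0973]
```

{"op": "step_arm", "data": {"series": [0.003,0,0.045,0,0.003,0,0.09,0,0.003,0,0.12,0,0.003,0,0.137,0,0.003,0,0.137,0]}}

```text
time: 3.38
tool_pos: [0.5721, 0.4061, 0.0629]
tcp_rot: [-0.897, -3.009, 0.003]
wrist_force: [0.6, 0.3, -0.6]
width: 0.001
grip_force: 0.0
```

```bash
python3 -c "
from h import *
np.set_printoptions(precision=4,suppress=True)
go(.029,.12,.064)
s=viewer.read_camera('side');t=viewer.read_camera('top')
f=lambda p,r:cv2.resize(p['image'][r[0]:r[1],r[2]:r[3]],(400,400),interpolation=cv2.INTER_CUBIC)
save({'image':np.hstack([f(s,(110,250,215,355)),f(t,(110,290,160,340))])},'a1.png')"
```

```text
t 3.375 case now [0.0256 0.1191] 0.06287603278430129 shift [-0.0034  0.0009 -0.0011] turn 0.0002884775786884397 F [ 0.6108  0.3366 -0.5807]
```

View pics/a1.png

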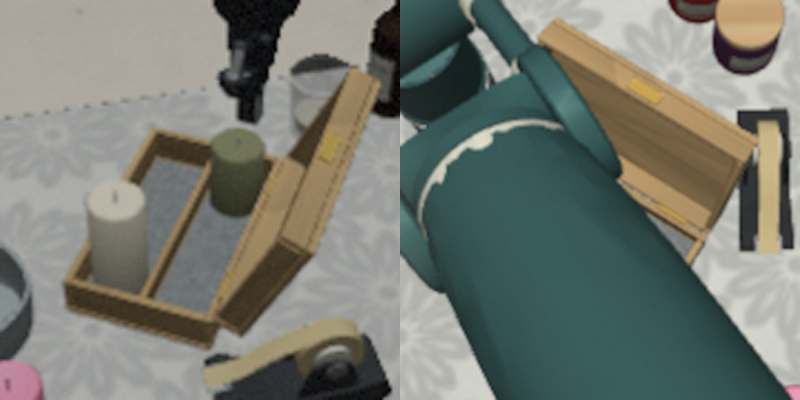

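The crop shows the shut finger just behind the olive candle, at the far end and in line with its lane. I'll push now.

{"op": "step_arm", "data": {"series": [0,-0.01,0,0,0,-0.02,0,0,0,-0.028,0,0,0,-0.036,0,0,0,-0.044,0,0,0,-0.052,0,0,0,-0.06,0,0,0,-0.06,0,0]}}

```text
time: 4.47
tool_pos: [0.5392, 0.3554, 0.0635]
tcp_rot: [-0.898, -3.009, 0.002]
wrist_force: [-0.4, -0.2, -0.0]
width: -0.001
grip_force: 0.0
```

```bash
python3 -c "
from h import *
np.set_printoptions(precision=4,suppress=True)
go(.029,.12,.064)
s=viewer.read_camera('side')
f=lambda p,r:cv2.resize(p['image'][r[0]:r[1],r[2]:r[3]],(400,400),interpolation=cv2.INTER_CUBIC)
save({'image':f(s,(110,250,215,355))},'a2.png')"
```

```text
t 4.475 case now [0.0258 0.0586] 0.06352109982336561 shift [-0.0032  0.0614 -0.0006] turn -0.00028851440610200285 F [-0.4126 -0.1953 -0.004 ]
```

View pics/a2.png

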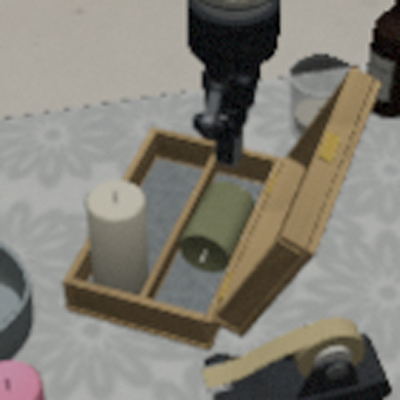

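The olive candle lies flat in its lane at about (218,225) in the crop. Next is the cream one.

{"op": "step_arm", "data": {"series": [0,0,-0.05,0,0,0,-0.1,0,0.01,-0.03,-0.13,0,0.028,-0.08,-0.13,0,0.046,-0.13,-0.13,0,0.055,-0.18,-0.13,0,0.055,-0.188,-0.13,0,0.055,-0.188,-0.13,0]}}

```text
time: 5.52
tool_pos: [0.3917, 0.2295, 0.1948]
tcp_rot: [0.899, 3.009, 0.002]
wrist_force: [0.4, 1.0, 0.2]
width: -0.002
grip_force: 0.0
```

```bash
python3 -c "
from h import *
np.set_printoptions(precision=4,suppress=True)
go(-.029,-.128,.09)"
```

```text
t 5.525 case now [-0.0286 -0.1276] 0.19480660330736643 shift [ 0.0005 -0.0006  0.1048] turn -0.0003525085042235254 F [0.3595 0.9546 0.2394]
```

{"op": "step_arm", "data": {"series": [0,0,0.05,0,0,0,0.09,0,0,0,0.105,0,0,0,0.105,0]}}

```text
time: 6.02
tool_pos: [0.3913, 0.2296, 0.0886]
tcp_rot: [-0.897, -3.009, 0.002]
wrist_force: [-0.1, 0.0, 0.1]
width: -0.003
grip_force: 0.0
```

{"op": "step_arm", "data": {"series": [0,0.012,0,0,0,0.022,0,0,0,0.03,0,0,0,0.038,0,0,0,0.046,0,0,0,0.054,0,0,0,0.062,0,0,0,0.066,0,0]}}

```text
time: 7.02
tool_pos: [0.4276, 0.2849, 0.0892]
tcp_rot: [0.898, 3.011, 0.0]
wrist_force: [0.2, 0.1, 0.4]
width: -0.004
grip_force: 0.0
```

```bash
python3 -c "
from h import *
np.set_printoptions(precision=4,suppress=True)
go(-.029,-.128,.09)
s=viewer.read_camera('side')
f=lambda p,r:cv2.resize(p['image'][r[0]:r[1],r[2]:r[3]],(400,400),interpolation=cv2.INTER_CUBIC)
save({'image':f(s,(110,250,215,355))},'a3.png')"
```

```text
t 7.025 case now [-0.029  -0.0615] 0.08923787750811629 shift [ 0.0001 -0.0665 -0.0008] turn 0.0003076950990994476 F [0.2142 0.1349 0.4238]
```

View pics/a3.png

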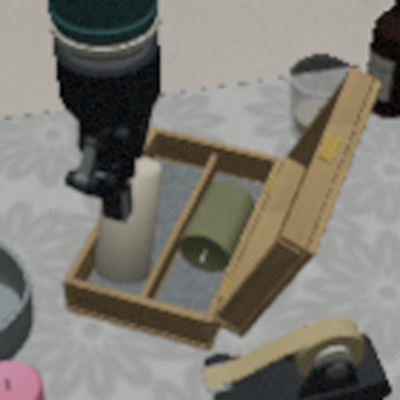

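The cream candle is tilted but hasn't gone over yet, so I'll keep pushing.

{"op": "step_arm", "data": {"series": [0,0.008,0,0,0,0.016,0,0,0,0.024,0,0,0,0.032,0,0,0,0.036,0,0,0,0.036,0,0]}}

```text
time: 7.82
tool_pos: [0.4471, 0.3148, 0.0892]
tcp_rot: [-0.898, -3.011, 0.0]
wrist_force: [-0.2, -0.2, 0.5]
width: 0.0
grip_force: 0.0
```

{"op": "step_arm", "data": {"series": [0,0,-0.05,0,0,0,-0.1,0,0,0,-0.15,0,0,0,-0.15,0]}}

```text
time: 8.32
tool_pos: [0.4497, 0.3162, 0.2452]
tcp_rot: [0.896, 3.004, 0.012]
wrist_force: [-0.3, -0.0, 0.2]
width: -0.001
grip_force: 0.0
```

```bash
python3 -c "
from h import *
np.set_printoptions(precision=4,suppress=True)
go(.165,-.02,.24)
s=viewer.read_camera('side');t=viewer.read_camera('top')
for n in ('lid_edge','case_hinge'):
  a=viewer.spot_point(s,n)[:1];b=viewer.spot_point(t,n)[:1]
  if a and b:
    X,e=tri(s,a[0]['point'],t,b[0]['point']); print(n,X,e,w2c(X))
f=lambda p,r:cv2.resize(p['image'][r[0]:r[1],r[2]:r[3]],(400,400),interpolation=cv2.INTER_CUBIC)
save({'image':np.hstack([f(s,(110,250,215,355)),f(t,(80,290,160,370))])},'a4.png')"
```

```text
t 8.325 case now [-0.0276 -0.0232] 0.24517792373574 shift [-0.1926  0.0031  0.006 ] turn 0.00014554030876756663 F [-0.2825 -0.0056  0.1552]
case_hinge [0.5398 0.2776 0.0364] 0.0044527922793210694 [ 0.0689 -0.0061]
```

View pics/a4.png

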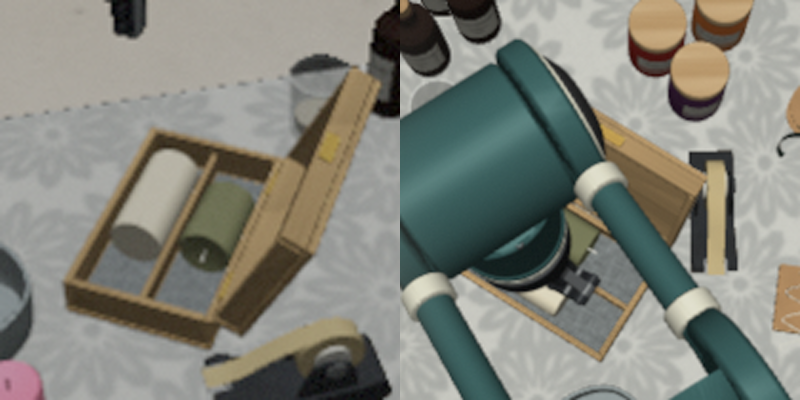

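Both candles are lying flat in their lanes: cream at (155,205) and olive at (218,225) in the left crop. Now I'll go over and behind the lid.

{"op": "step_arm", "data": {"series": [-0.03,0.003,0,0,-0.075,0.006,0,0,-0.12,0.01,0,0,-0.165,0.015,0,0,-0.206,0.02,0,0,-0.206,0.022,0,0,-0.206,0.022,0,0]}}

```text
time: 9.5
tool_pos: [0.6305, 0.2201, 0.2376]
tcp_rot: [-0.898, -3.008, 0.002]
wrist_force: [0.0, -0.3, -0.3]
width: -0.002
grip_force: 0.0
```

{"op": "step_arm", "data": {"series": [0,0,0.03,0,0,0,0.06,0,0,0,0.09,0,0,0,0.11,0,0,0,0.11,0]}}

```text
time: 10.12
tool_pos: [0.6291, 0.2202, 0.127]
tcp_rot: [-0.896, -3.007, 0.004]
wrist_force: [0.4, 0.4, 0.5]
width: 0.001
grip_force: 0.0
```

```bash
python3 -c "
from h import *
np.set_printoptions(precision=4,suppress=True)
go(.178,0,.13)
s=viewer.read_camera('side')
f=lambda p,r:cv2.resize(p['image'][r[0]:r[1],r[2]:r[3]],(400,400),interpolation=cv2.INTER_CUBIC)
save({'image':f(s,(110,250,215,355))},'a5.png')"
```

```text
t 10.125 case now [ 0.1751 -0.0052] 0.1270369594186662 shift [-0.0029  0.0052 -0.003 ] turn 0.0010720775183754583 F [0.3929 0.3832 0.4989]
```

View pics/a5.png

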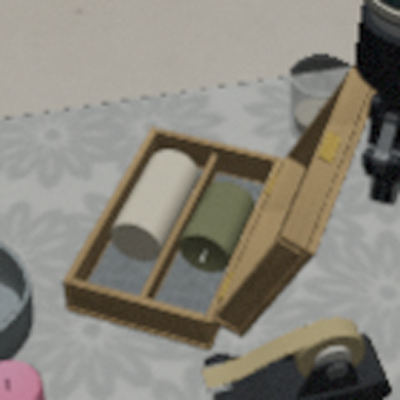

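{"op": "step_arm", "data": {"series": [0.012,0,0,0,0.024,0,0,0,0.034,0,0,0,0.044,0,0,0,0.052,0,-0.004,0,0.06,0,-0.008,0,0.068,0,-0.012,0,0.075,0,-0.015,0]}}

```text
time: 11.18
tool_pos: [0.5675, 0.2612, 0.1438]
tcp_rot: [-0.897, -3.009, 0.002]
wrist_force: [1.2, -1.6, -1.5]
width: -0.005
grip_force: 1.1
```

{"op": "step_arm", "data": {"series": [0.008,0,-0.002,0,0.016,0,-0.003,0,0.024,0,-0.003,0,0.031,0,-0.002,0,0.038,0,-0.001,0,0.045,0,0.001,0,0.052,0,0.003,0,0.052,0,0.003,0]}}

```text
time: 12.18
tool_pos: [0.5241, 0.2902, 0.1408]
tcp_rot: [-0.897, -3.01, 0.0]
wrist_force: [0.5, -0.3, -0.4]
width: 0.001
grip_force: 0.0
```

```bash
python3 -c "
from h import *
np.set_printoptions(precision=4,suppress=True)
go(.024,0,.129)
s=viewer.read_camera('side')
f=lambda p,r:cv2.resize(p['image'][r[0]:r[1],r[2]:r[3]],(400,400),interpolation=cv2.INTER_CUBIC)
save({'image':f(s,(110,250,215,355))},'a6.png')"
```

```text
t 12.175 case now [ 0.0489 -0.0042] 0.140751338096044 shift [0.0249 0.0042 0.0118] turn 0.0007880428652264904 F [ 0.5311 -0.3287 -0.3752]
```

View pics/a6.png

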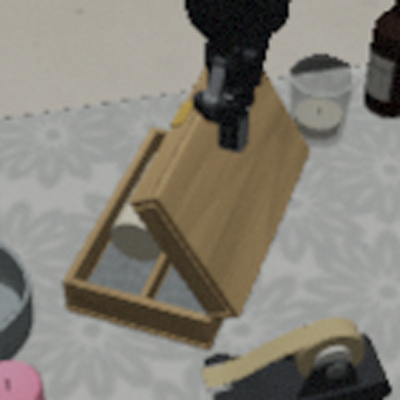

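The lid is past upright and closing, with the finger on its outer face at (235,130). I'll follow the arc down.

{"op": "step_arm", "data": {"series": [0.01,0,0.004,0,0.02,0,0.009,0,0.029,0,0.015,0,0.037,0,0.022,0,0.045,0,0.028,0,0.052,0,0.036,0,0.058,0,0.044,0,0.062,0,0.05,0]}}

```text
time: 13.22
tool_pos: [0.4726, 0.3238, 0.0905]
tcp_rot: [-0.898, -3.01, 0.001]
wrist_force: [0.1, 0.4, 1.1]
width: 0.002
grip_force: 0.6
```

{"op": "step_arm", "data": {"series": [0.003,0,0.005,0,0.006,0,0.01,0,0.009,0,0.014,0,0.011,0,0.018,0,0.012,0,0.021,0,0.012,0,0.022,0]}}

```text
time: 13.98
tool_pos: [0.4629, 0.3303, 0.0691]
tcp_rot: [-0.898, -3.01, 0.0]
wrist_force: [-0.6, 0.8, 2.0]
width: 0.003
grip_force: 0.6
```

{"op": "step_arm", "data": {"series": [0,0,0.001,0,0,0,0.002,0,0,0,0.002,0]}}

```text
time: 14.35
tool_pos: [0.463, 0.3304, 0.069]
tcp_rot: [-0.898, -3.01, 0.0]
wrist_force: [-4.7, -1.5, 11.4]
width: -0.001
grip_force: 5.5
```

The tip stopped at z = 69.0 mm while the force rose to 11 N, so the lid is shut on the rim. I'll retreat and check.

{"op": "step_arm", "data": {"series": [0,0,-0.02,0,0,0,-0.06,0,0,0,-0.11,0,0,0,-0.15,0,0,0,-0.15,0]}}

```text
time: 14.98
tool_pos: [0.4658, 0.3318, 0.2222]
tcp_rot: [0.896, 3.005, 0.011]
wrist_force: [0.3, -0.3, -0.3]
width: -0.0
grip_force: 0.0
```

```bash
python3 -c "
from h import *
s=viewer.read_camera('side')
for n in ('votive','spool','tags'): print(n,[at_z(s,r['point'],0) for r in viewer.spot_point(s,n)[:1]])
f=lambda p,r:cv2.resize(p['image'][r[0]:r[1],r[2]:r[3]],(500,500),interpolation=cv2.INTER_CUBIC)
save({'image':f(s,(110,250,215,355))},'a7.png')"
```

```text
votive [array([6.39664638e-01, 4.32403589e-01, 1.11022302e-16])]
spool [array([0.64412087, 0.02228085, 0.        ])]
tags [array([0.42163258, 0.04997877, 0.        ])]
```

View pics/a7.png

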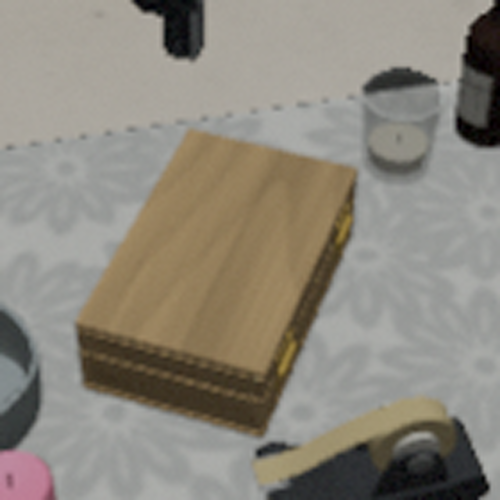

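The lid lies flush on the case, the gripper is clear above it at (185,30), and the bystanders are where they were.

```bash
python3 -c "
from workcell import job
print(job.finish_job())"
```

```text
the job is handed in; nothing more can be done
None
```

Both candles were tipped flat in their own lanes, the lid is pressed shut, the other things were left where they stood, and the job is handed in; no verdict came back.

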